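# Raise the gauge carriage to the yellow rung

## Task

Take the gauge carriage by its orange handle and raise it until its gravity pawl has passed the yellow rung and clicked out above it, then lower it gently until the pawl carries the weight on the yellow rung, and let go. Be gentle: do not push the carriage hard against the red stop lugs or bear down on the rungs, do not let it drop even a little, and leave the instruments and the wrench beside it where they lie.

Things in the scene. Friction and masses are not known exactly. Their poses are not given: they have to be found in the camera images.
- stand: Fixed gauge stand: black base plate 270 x 220 x 12 mm and two aluminium upright rails 20 x 20 mm, tops 225 mm above the bench, centred 65 mm either side of the middle. Origin on the bench midway between the rails; z up, y from rail to rail, -x towards the side where the handle is (the robot's side).
- rack: Two dark strips between the rails (axes and origin as the stand), with a ladder in them locked at a height not measured that varies by 25 mm: two 10 mm rungs along y, steel with its axis 60 to 85 mm above the bench, yellow 48 mm above it, and two red lugs on stiff springs (6 N/mm) over the carriage's shoulders, undersides 68.5 mm above the yellow rung's axis. None of it may bear more than 22 N.
- carriage (a joint): Height (m) of the blue carriage with its green gauge, which slides straight up on the rails: 0 at the bottom rest where it starts, 0.025 to 0.050 on the steel rung, 0.073 to 0.098 on the yellow rung. 0.5 to 0.9 kg in all, 1 to 2 N friction; it falls if let go unless its pawl stands on a rung. Sinking faster than 0.15 m/s counts as a drop.
- handle (a point): Grip point (on the carriage) of the orange handle, an upright fin 16 mm thick along the stand's y, 36 mm along x, 58 mm tall above its blue arm. The point is in its middle, 18 mm below its top, 126 mm to -x of the rails, 184 mm above the bench when the carriage is at 0. The gauge (68 mm across, its near face 30 mm to +x of the fin) is as high as the fin.
- unit_a: Loose teal pressure transmitter, 160 x 66 x 52 mm, beside the stand on its +y side; origin under its middle. Leave it alone.
- unit_b: Second teal transmitter, the same, next to the first. Leave it alone.
- wrench: Loose steel wrench lying on the -y side of the stand. Leave it alone.
- pawl_nose (a point): On the carriage, 40 mm above the bench when it is at 0: underside of the brass gravity pawl's nose when level (held so by a counterweight). Rising past a rung, the rung swings the nose down (hardly felt, under 1 N); it snaps back level once this point is 17 mm above the rung's top. At 19.5 mm above the yellow rung's top the shoulders touch the red lugs. Lowered, it sits on the rung's top.

How it is judged:
By the outcome, as a careful person would: the job done as asked, in the order asked, and still so for the second after the job is handed in, with the robot touching nothing.
It also fails if it takes over 38 s, if anything falls off the work surface, if the arm or the gripper's body presses on something with over 40 N, if the wrist force passes 120 N, or if a joint passes its speed limit or range.

## Robot

A 6-joint arm with a two-finger parallel gripper is mounted at the origin on the work surface. World frame = base frame: x ahead of the robot, y to its left, z up, the work surface at z = 0. Lengths are in m, angles in degrees, forces in N, time in s.
With the tool pointing down it reaches from about 0.375 to 0.9 m from the base axis. Payload 3.1 kg.
Tool frame: the origin (TCP) lies on the centre line of the jaws, within the pads' length; the fingertips stand 17 mm ahead of it and the grasp point (between the pads) lies 2 mm behind it; z points along the fingers, y is the line along which they close (so a half turn about z gives the same grasp; the last joint's range is limited). The gripper opens to 87 mm and grips with 3 to 60 N. Pads are 19 mm wide; open, the fingers measure 117 mm over their backs; the gripper's body (75 mm by 190 mm) begins 51 mm behind the grasp point.
Start: joints at [-85.972, 30.224, 82.088, -0, 67.689, -10.227], TCP at [0.154, -0.606, 0.24] pointing down, gripper open.
Joint ranges: [-176.69, 176.69], [-43.24, 126.21], [12.49, 139.97], [-82, 262], [0, 151.66], [-163.58, 163.58]. Speed limits (degrees/s): [159.86, 159.86, 180, 180, 180, 180].

## Interface

Orientations are given as a 3x3 rotation matrix whose columns are the frame's x, y, z axes.
In Python, from rig import bot, imaging, finder gives the robot as it stands. The module is installed in compiled form; this text tells all that it offers.
- The arm moves only by the tool play_rows, never from a script. Its argument "motion" is a list that holds one entry, the list of rows, each a list of 6 numbers: the shift along the tool's x, y, z in parts of the range, where 1.0 means 80 cm, then the turn, a rotation vector about the tool's x, y, z in fractions of the full range, 1 being 60 degrees. In form: [[[dx, dy, dz, wx, wy, wz], ...]]. A call has 1 to 8 rows; each row is the pose to reach, as a shift and turn from the pose commanded when the call began, along the tool's axes at that moment; what a row does not reach only later rows make up. A row lasts 1/12 s, in which the tool goes at most 41.7 mm and 7.16 degrees, less where a joint would pass 70% of its speed; a pose out of reach is approached as far as the arm can. No shift or turn number may pass 1 either way. A call with a gripper value outside its range is refused whole. "fingers" is the finger opening in m, from 0 to 0.087, set as the call begins (left out, the last holds). The fingers move at their own pace and stop on an object; the grip force is fixed at half the most. Time passes only in rows, so rows that repeat a pose let the fingers close. It gives the time, the measured TCP pose, the force, the opening and the grip force at its end, in the units of the state.
- bot.read_state(): the state, without advancing time (a new reading comes with each control period).
- imaging.capture(name): name is "scene" or "top" or "wrist"; returns a dict with "frame" (384x512x3 uint8, red, green, blue), "camera_matrix" (3x3 intrinsics, pixels), "R" (3x3) and "t" (3): a world point X has camera coordinates R X + t. Camera axes: x right, y down, z forward; pixel columns grow to the right and rows downward; lengths in m; the calibration is good to about 2 mm. A picture is of the moment at which its call begins. There is no depth.
- bot.hand_in(): hands the job in; it is judged then, once.
Trained networks look in the newest picture that a camera, given by its name, has taken for a name from the list of things; names that differ only in an ending like _2 or _b are one class to them, and where a whole thing is asked for, a point or a joint stands for the part that bears it (a point fixed in the world has none). Each returns a list of dicts, best first, with "confidence" (0 to 1); they miss things now and then, are a little off and sometimes report something else, mostly with a low value. They report only what shows in the picture. A call takes as long as a camera call.
- finder.recognise(camera, name): "at" ([x, y, z] in m, in world coordinates, good to about 4 mm: the middle of the surface that is visible of it).
- finder.outline_of(camera, name): "pixels" (384x512 bool, what is visible of it).
The state is a dict: "time_s": time; "joint_positions": joint angles; "qvel": joint speeds; "tau": joint torques, N m; "position": TCP position; "tcp_rot": TCP orientation; "force": force on the tool from outside, world axes, zero at the start; "moment": the same for the moment, N m; "opening": opening from 0.0 (shut) to 1.0 (fully open); "grasp_force": force on a finger pad.
Only numpy, scipy, OpenCV 4.12 (cv2) and the standard library are available. Lean on these libraries where they do the work, as an engineer would, in place of code of your own. Each camera call takes 0.05 s, during which the arm holds its last target. There are 200 camera calls.

## Working session

There is one attempt and no reset: what is moved stays moved. The work goes in short steps, Python scripts to look and compute and a tool call to move; the robot and the scene stay as the last step left them, time stands still between calls to the robot, and variables do not carry over. Pictures are saved under pics/ and viewed, at most 10 in all, crops included, and the job is handed in when it is done.

Besides the shell and the picture viewer there is one more tool, called after "Request:" by a JSON object that holds its "api" and its "payload", one argument or row to a line. play_rows: Moves the arm, as the interface text tells. Its arguments: {"type":"object","properties":{"motion":{"type":"array"},"fingers":{"type":"number"}},"required":["motion"]}

```bash
mkdir -p pics; python3 - <<'E'
from rig import bot, imaging, finder
import cv2,numpy as np
s=bot.read_state();print(s)
ims=[]
for c in ["scene","top"]:
    d=imaging.capture(c);ims.append(d["frame"])
    print(c,np.round(d["camera_matrix"],1).tolist(),np.round(d["R"],3).tolist(),np.round(d["t"],3).tolist())
    for n in ["handle","stand","rack","carriage","pawl_nose","unit_a","wrench"]:
        print(n,[(np.round(r["at"],4).tolist(),round(r["confidence"],2)) for r in finder.recognise(c,n)[:3]])
    cv2.imwrite(f"pics/{c}1.png",cv2.resize(d["frame"][...,::-1],None,fx=1.5,fy=1.5))
E
```

```text
{'time_s': 0.0, 'joint_positions': array([-8.59706647e+01,  3.02795919e+01,  8.21556619e+01,  4.32721417e-04,
        6.76893851e+01, -1.02292727e+01]), 'qvel': array([ 0.03604586, -0.08433374,  0.02663833,  0.08738469, -0.01503918,
        0.01262921]), 'tau': array([-2.35640837e-04, -4.40044713e+01, -1.76591974e+01,  6.31859712e-02,
        5.80326165e-02, -1.71317083e-04]), 'position': array([ 0.15389712, -0.60504325,  0.23856891]), 'tcp_rot': array([[ 9.69194654e-01,  2.46295962e-01, -1.45886655e-04],
       [ 2.46295692e-01, -9.69192304e-01,  2.17047295e-03],
       [ 3.93186501e-04, -2.13954204e-03, -9.99997634e-01]]), 'force': array([ 0.12385296, -0.28635342, -0.27388332]), 'moment': array([0.03323868, 0.00161355, 0.04260527]), 'grasp_force': 0.0, 'opening': 0.997638106235124}
scene [[495.8, 0.0, 258.2], [0.0, 495.8, 186.7], [0.0, 0.0, 1.0]] [[0.606, 0.795, -0.008], [0.622, -0.48, -0.618], [-0.496, 0.37, -0.786]] [-0.47, -0.262, 1.776]
handle [([0.5924, 0.0435, 0.145], 0.69), ([0.5703, 0.2671, 0.0322], 0.63)]
stand [([0.6402, 0.0383, 0.0143], 0.89)]
rack [([0.6435, 0.0953, 0.1254], 0.73)]
carriage [([0.597, 0.0435, 0.1449], 0.82)]
pawl_nose [([0.5941, 0.0431, 0.145], 0.94)]
unit_a [([0.5762, 0.3852, 0.0382], 0.68), ([0.5664, 0.2639, 0.0316], 0.56), ([0.6405, 0.0995, 0.126], 0.34)]
wrench [([0.7288, -0.1572, 0.0068], 0.86), ([0.5674, 0.2659, 0.0316], 0.74)]
top [[374.0, 0.0, 256.1], [0.0, 374.0, 194.1], [0.0, 0.0, 1.0]] [[0.007, -1.0, 0.008], [-0.981, -0.009, -0.192], [0.192, -0.007, -0.981]] [0.084, 0.639, 0.855]
handle [([0.5878, 0.053, 0.1424], 0.74)]
stand [([0.5863, 0.0648, 0.0173], 0.76)]
rack [([0.6449, 0.0635, 0.1285], 0.69), ([0.5577, 0.386, 0.0332], 0.5)]
carriage [([0.5926, 0.0533, 0.144], 0.81)]
pawl_nose [([0.5894, 0.0524, 0.1446], 0.72)]
unit_a [([0.5507, 0.2639, 0.0356], 0.84), ([0.5617, 0.3859, 0.0339], 0.74)]
wrench [([0.7184, -0.1623, 0.0066], 0.76)]
```

View pics/scene1.png

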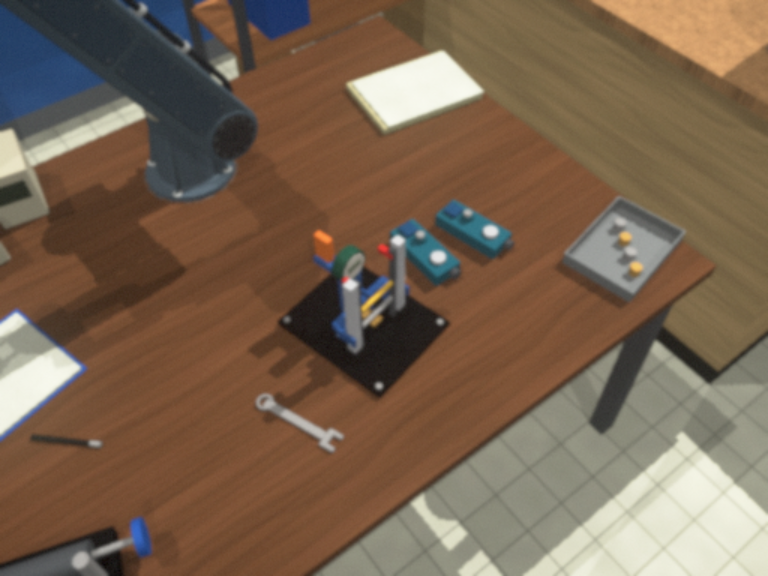

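View pics/top1.png

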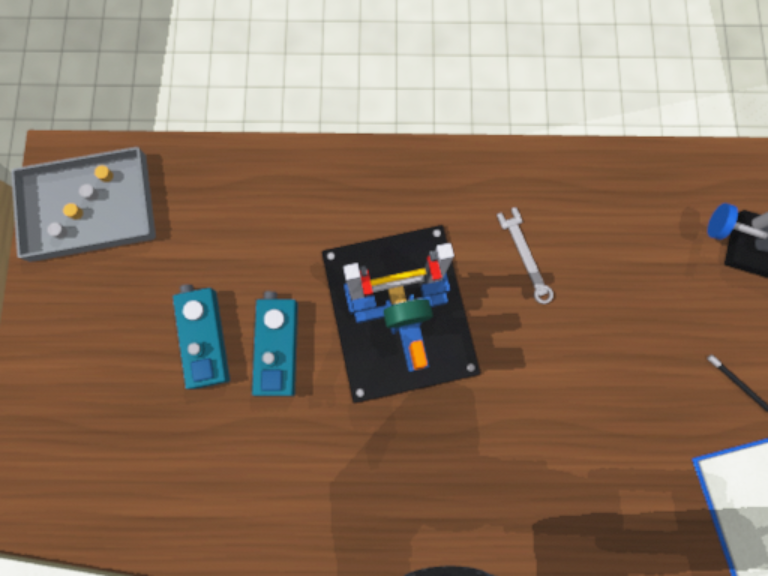

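The scene view shows the orange fin at about (322,247) and the rail tops at (352,284) and (398,242). The top view shows the fin at (418,354), the rail tops at (352,271) and (444,251), and the base screws at (331,256), (436,234), (471,368) and (360,393). Next I triangulate these.

```bash
cat > h.py <<'E'
import numpy as np,cv2
def ray(d,px):
    K,R,t=map(np.array,(d["camera_matrix"],d["R"],d["t"]))
    v=R.T@np.linalg.solve(K,np.array([px[0],px[1],1.])); return -R.T@t,v
def atz(d,px,z):
    c,v=ray(d,px); return c+v*(z-c[2])/v[2]
def proj(d,X):
    X=np.atleast_2d(X)@np.array(d["R"]).T+d["t"]; p=X@np.array(d["camera_matrix"]).T; return p[:,:2]/p[:,2:]
def blob(im,lo,hi,n=1):
    m=cv2.inRange(cv2.cvtColor(im,cv2.COLOR_RGB2HSV),lo,hi)
    k,l,st,c=cv2.connectedComponentsWithStats(m); o=np.argsort(-st[1:,4])[:n]+1
    return [(c[i],st[i],l==i) for i in o]
E
python3 - <<'E'
from rig import bot, imaging, finder
from h import *
T=imaging.capture("top");S=imaging.capture("scene")
s=1/1.5
P=[atz(T,(np.array(p)+.5)*s-.5,.012)[:2] for p in [(331,256),(436,234),(471,368),(360,393)]]
print("screws",np.round(P,4).tolist(),"mean",np.mean(P,0))
e=[P[1]-P[2],P[0]-P[3]];print("yaw x",[np.degrees(np.arctan2(v[1],v[0])) for v in e],[np.linalg.norm(v) for v in e])
R=[atz(T,(np.array(p)+.5)*s-.5,.225)[:2] for p in [(352,271),(444,251)]]
print("rails",R,np.mean(R,0),np.linalg.norm(R[0]-R[1]));v=R[0]-R[1];print("yaw",np.degrees(np.arctan2(-v[0],v[1])))
R=[atz(S,(np.array(p)+.5)*s-.5,.225)[:2] for p in [(350,284),(398,241)]]
print("rails scene",R,np.mean(R,0),np.linalg.norm(R[0]-R[1]))
for d,n in((T,"top"),(S,"scene")):
    for c,st,m in blob(d["frame"],(5,150,120),(16,255,255),3): print(n,"orange",c,st, atz(d,c,.2), atz(d,c,.184))
    for c,st,m in blob(d["frame"],(21,120,120),(33,255,255),3): print(n,"yellow",c,st)
    cv2.imwrite(f"pics/{n}c.png",cv2.resize((d["frame"][130:270,200:340] if n=="top" else d["frame"][130:270,180:320])[...,::-1],(560,560),interpolation=cv2.INTER_CUBIC))
E
python3 -c "
import cv2,numpy as np
cv2.imwrite('pics/both.png',cv2.resize(np.hstack([cv2.imread('pics/topc.png'),cv2.imread('pics/scenec.png')]),(800,400)))"
```

```text
screws [[0.7099, 0.1821], [0.7516, -0.0016], [0.5179, -0.058], [0.4751, 0.1279]] mean [0.61362545 0.06261074]
yaw x [np.float64(13.574601101106483), np.float64(13.000099406442452)] [np.float64(0.240433855631158), np.float64(0.24094980938337457)]
rails [array([0.63379938, 0.13374823]), array([0.66277969, 0.00942827])] [0.64828953 0.07158825] 0.1276530848084822
yaw 13.12192498691999
rails scene [array([0.66178779, 0.00785525]), array([0.63479988, 0.13288309])] [0.64829383 0.07036917] 0.1279074213261469
top orange [278.03225806 237.46774194] [273 227  12  20  62] [0.52181942 0.04463119 0.2       ] [0.52306939 0.04357688 0.184     ]
top orange [ 76.84 225.72] [ 73 224   9   6  25] [0.54244171 0.45362013 0.2       ] [0.54412518 0.46116306 0.184     ]
top orange [ 22.55555556 189.83333333] [ 18 189   9   3  18] [0.61587592 0.57277831 0.2       ] [0.61910303 0.58282603 0.184     ]
top yellow [265.44025157 183.98113208] [247 179  37  12 159]
top yellow [ 67.11627907 114.11627907] [ 64 111   7   7  43]
top yellow [ 46.23255814 139.18604651] [ 43 136   8   7  43]
scene orange [215.47083333 162.1875    ] [208 152  16  22 240] [0.53873348 0.03437541 0.2       ] [0.52646095 0.04126577 0.184     ]
scene orange [254.05263158 166.52631579] [251 162   9  11  19] [0.61623676 0.10896585 0.2       ] [0.60516828 0.11701501 0.184     ]
scene orange [126.5 236. ] [126 235   2   3   4] [ 0.60374087 -0.27421601  0.2       ] [ 0.59247826 -0.27211978  0.184     ]
scene yellow [247.45652174 200.43478261] [241 195  13  12  46]
scene yellow [256.90909091 191.63636364] [254 189   7   6  11]
scene yellow [424.         177.16666667] [423 176   3   3   6]
```

View pics/both.png

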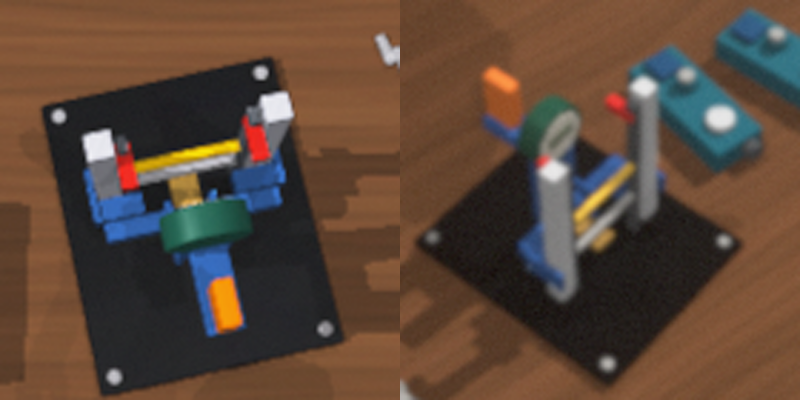

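The manual's scale: shifts go in shares of 80 cm and turns go in shares of 60 degrees. Converting my numbers, -0.18 m / 0.8 = -0.225, -0.04 m / 0.8 = -0.05.

Request:
{"api": "play_rows", "payload": {
  "motion": [
    [[0.0125,-0.0125,-0.0125,0,0,0],[0.0375,-0.0388,-0.025,0,0,0],[0.0675,-0.07,-0.0375,0,0,0],[0.0975,-0.1013,-0.05,0,0,0],[0.1275,-0.1313,-0.05,0,0,0],[0.1575,-0.1625,-0.05,0,0,0],[0.1875,-0.1938,-0.05,0,0,0],[0.2175,-0.225,-0.05,0,0,0]]
  ],
  "fingers": 0.06
}}

```text
time_s: 1.57
position: [0.279, -0.3859, 0.2805]
tcp_rot: [[0.969, 0.246, 0.001], [0.246, -0.969, -0.001], [0.001, 0.001, -1.0]]
force: [0.2, -1.0, 0.4]
opening: 0.695
grasp_force: 0.0
```

Scaled: -0.198 m / 0.8 = -0.2475, 0.192 m / 0.8 = 0.24.

Request:
{"api": "play_rows", "payload": {
  "motion": [
    [[0.03,-0.0313,0,0,0,0],[0.06,-0.0625,0,0,0,0],[0.09,-0.0925,0,0,0,0],[0.12,-0.1238,0,0,0,0],[0.15,-0.155,0,0,0,0],[0.18,-0.1863,0,0,0,0],[0.21,-0.2175,0,0,0,0],[0.24,-0.2475,0,0,0,0]]
  ]
}}

```text
time_s: 2.23
position: [0.4156, -0.1466, 0.2804]
tcp_rot: [[0.969, 0.247, 0.001], [0.247, -0.969, -0.0], [0.001, 0.0, -1.0]]
force: [0.8, -0.4, -0.5]
opening: 0.691
grasp_force: 0.0
```

Scaled: -0.158 m / 0.8 = -0.1975, -0.154 m / 0.8 = -0.1925, 1.1 degrees / 60 = 0.0183.

Request:
{"api": "play_rows", "payload": {
  "motion": [
    [[0.03,-0.0313,0,0,0,0],[0.06,-0.0625,0,0,0,0],[0.09,-0.0925,0,0,0,0],[0.12,-0.1238,0,0,0,0],[0.15,-0.155,0,0,0,0.0083],[0.1725,-0.18,0,0,0,0.0167],[0.185,-0.1925,0,0,0,0.0183],[0.19,-0.1975,0,0,0,0.0183]]
  ]
}}

```text
time_s: 2.9
position: [0.5243, 0.0441, 0.2803]
tcp_rot: [[0.973, 0.231, 0.001], [0.231, -0.973, 0.001], [0.001, -0.0, -1.0]]
force: [0.2, 0.3, 0.5]
opening: 0.693
grasp_force: 0.0
```

```bash
python3 - <<'E'
from rig import bot, imaging, finder
from h import *
S=imaging.capture("scene");T=imaging.capture("top");W=imaging.capture("wrist")
cv2.imwrite("pics/w1.png",cv2.resize(W["frame"][...,::-1],(768,576)))
s=bot.read_state();print(s["time_s"],s["position"],s["tcp_rot"],s["force"],s["joint_positions"])
for n in("handle",): print([(r["at"],r["confidence"]) for r in finder.recognise("wrist",n)[:2]])
c=np.cos(np.radians(13.1));q=np.sin(np.radians(13.1))
for z in(.184,.202):
  print("exp handle px",proj(W,[.5255,.0424,z]))
for b in blob(W["frame"],(5,150,120),(16,255,255),1): print(b[0],b[1],atz(W,b[0],.202))
E
```

```text
3.05 [0.52330708 0.04151313 0.27983893] [[ 9.73529131e-01  2.28562683e-01 -3.62831549e-04]
 [ 2.28562533e-01 -9.73529146e-01 -4.11627180e-04]
 [-4.47309701e-04  3.17801353e-04 -9.99999849e-01]] [ 0.03694909 -0.0725012   0.30385723] [-7.65685447e+00  1.97127189e+01  9.35344666e+01 -2.84505671e-02
  6.67702780e+01  6.91419087e+01]
[([0.5939, 0.0545, 0.1429], 0.58)]
exp handle px [[252.30635426 199.34636187]]
exp handle px [[252.49286085 206.6728497 ]]
[251.67915691 191.54098361] [240 167  23  63 854] [0.53610296 0.04549888 0.202     ]
```

View pics/w1.png

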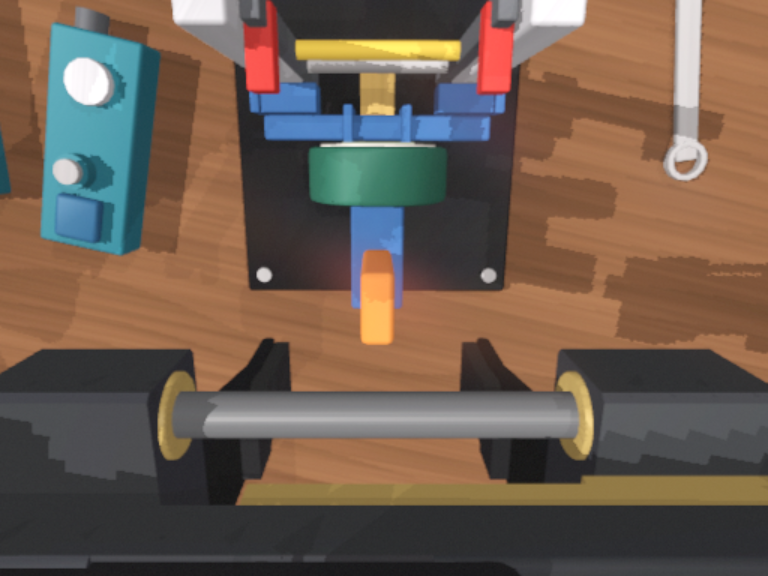

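The wrist view shows the fin's top face at rows 293–343, cols 360–393 (×1.5 scale), with the fingers either side at cols 290 and 461. The yellow rung is at row 49, cols 296–460. I'll work out the exact lateral offset and the rung height.

```bash
python3 - <<'E'
from rig import bot, imaging, finder
from h import *
W=imaging.capture("wrist");S=imaging.capture("scene");T=imaging.capture("top")
s=bot.read_state();R=s["tcp_rot"];p=s["position"]
f=lambda a:(np.array(a)+.5)/1.5-.5
X=atz(W,f((376.5,318)),.202);print("fin top",X,"tool off",R.T@(X-p))
print("tcp px",(proj(W,p)+.5)*1.5)
# rung: plane from wrist line, evaluate with scene/top points
def plane(d,a,b):
    c,u=ray(d,a);_,v=ray(d,b);n=np.cross(u,v);return n/np.linalg.norm(n),c
nw,cw=plane(W,f((296,48)),f((460,51)))
ns,cs=plane(T,(200+ (135+2)*.35,130+162*.35),(200+239*.35,130+146*.35)) # crop 400px =140px
n2,c2=plane(S,(180+(576-400)*.35,130+218*.35),(180+(633-400)*.35,130+169*.35))
yd=np.array([-np.sin(np.radians(13.2)),np.cos(np.radians(13.2)),0])
for a,b,l in((( nw,cw),(n2,c2),"wrist-scene"),((ns,cs),(n2,c2),"top-scene"),((nw,cw),(ns,cs),"wrist-top")):
    d=np.cross(a[0],b[0]);d/=np.linalg.norm(d)
    A=np.array([a[0],b[0],yd]);q=np.linalg.solve(A,[a[0]@a[1],b[0]@b[1],yd@np.array([.648,.071,0])])
    print(l,"dir",d.round(3),"pt",q.round(4))
E
```

```text
fin top [0.52103794 0.04121551 0.202     ] tool off [-0.00212664 -0.00139417  0.07769739]
tcp px [[382.09993234 390.70157204]]
wrist-scene dir [ 0.2   -0.978  0.057] pt [0.6481 0.071  0.1183]
top-scene dir [ 0.168 -0.986 -0.005] pt [0.6498 0.0714 0.1216]
wrist-top dir [ 0.267 -0.6   -0.754] pt [0.6368 0.0684 0.1831]
```

Scaled: 0.098 m / 0.8 = 0.1225, 0.094 m / 0.8 = 0.1175.

Request:
{"api": "play_rows", "payload": {
  "motion": [
    [[-0.0013,0,0.01,0,0,0],[-0.0013,0,0.0275,0,0,0],[-0.0013,0,0.0475,0,0,0],[-0.0013,0,0.0675,0,0,0],[-0.0013,0,0.0875,0,0,0],[-0.0013,0,0.105,0,0,0],[-0.0013,0,0.1175,0,0,0],[-0.0013,0,0.1225,0,0,0]]
  ],
  "fingers": 0.045
}}

```text
time_s: 3.92
position: [0.5218, 0.0407, 0.1797]
tcp_rot: [[0.974, 0.227, -0.004], [0.227, -0.974, 0.0], [-0.003, -0.001, -1.0]]
force: [-0.1, 0.6, 0.1]
opening: 0.518
grasp_force: 0.0
```

Request:
{"api": "play_rows", "payload": {
  "motion": [
    [[0,0,0,0,0,0],[0,0,0,0,0,0],[0,0,0,0,0,0],[0,0,0,0,0,0],[0,0,0,0,0,0],[0,0,0,0,0,0],[0,0,0,0,0,0],[0,0,0,0,0,0]]
  ],
  "fingers": 0.0
}}

```text
time_s: 4.58
position: [0.5234, 0.0413, 0.1822]
tcp_rot: [[0.974, 0.227, 0.001], [0.227, -0.974, 0.0], [0.001, -0.0, -1.0]]
force: [-0.8, 1.1, 4.0]
opening: 0.18
grasp_force: 30.0
```

Request:
{"api": "play_rows", "payload": {
  "motion": [
    [[0,0,-0.0025,0,0,0],[0,0,-0.0075,0,0,0],[0,0,-0.0138,0,0,0],[0,0,-0.0213,0,0,0],[0,0,-0.0288,0,0,0],[0,0,-0.0363,0,0,0],[0,0,-0.0438,0,0,0],[0,0,-0.0513,0,0,0]]
  ]
}}

```text
time_s: 5.25
position: [0.5233, 0.0413, 0.2232]
tcp_rot: [[0.974, 0.227, 0.001], [0.227, -0.974, 0.001], [0.001, -0.0, -1.0]]
force: [4.4, 3.7, -8.8]
opening: 0.182
grasp_force: 30.0
```

Scaled: -0.039 m / 0.8 = -0.0488, -0.038 m / 0.8 = -0.0475.

Request:
{"api": "play_rows", "payload": {
  "motion": [
    [[0,0,-0.0075,0,0,0],[0,0,-0.015,0,0,0],[0,0,-0.0225,0,0,0],[0,0,-0.03,0,0,0],[0,0,-0.0375,0,0,0],[0,0,-0.0438,0,0,0],[0,0,-0.0475,0,0,0],[0,0,-0.0488,0,0,0]]
  ]
}}

```text
time_s: 5.92
position: [0.5233, 0.0413, 0.2624]
tcp_rot: [[0.974, 0.227, 0.002], [0.227, -0.974, 0.0], [0.002, -0.0, -1.0]]
force: [5.5, 2.2, -7.9]
opening: 0.185
grasp_force: 30.0
```

Request:
{"api": "play_rows", "payload": {
  "motion": [
    [[0,0,0,0,0,0],[0,0,0,0,0,0],[0,0,0,0,0,0],[0,0,0,0,0,0]]
  ]
}}

```text
time_s: 6.25
position: [0.5233, 0.0413, 0.2622]
tcp_rot: [[0.974, 0.227, 0.001], [0.227, -0.974, 0.0], [0.001, -0.0, -1.0]]
force: [4.4, 1.8, -6.0]
opening: 0.18
grasp_force: 30.0
```

```bash
python3 - <<'E'
from rig import bot, imaging, finder
from h import *
W=imaging.capture("scene");cv2.imwrite("pics/s2.png",cv2.resize(W["frame"][120:270,170:330][...,::-1],(640,600),interpolation=cv2.INTER_CUBIC))
W=imaging.capture("wrist");cv2.imwrite("pics/w2.png",cv2.resize(W["frame"][:220][...,::-1],(768,330)))
s=bot.read_state();print(s["time_s"],s["position"],s["force"])
E
```

```text
6.35 [0.52330621 0.041318   0.26220435] [ 3.76135422  3.07020619 -5.37189344]
```

View pics/s2.png

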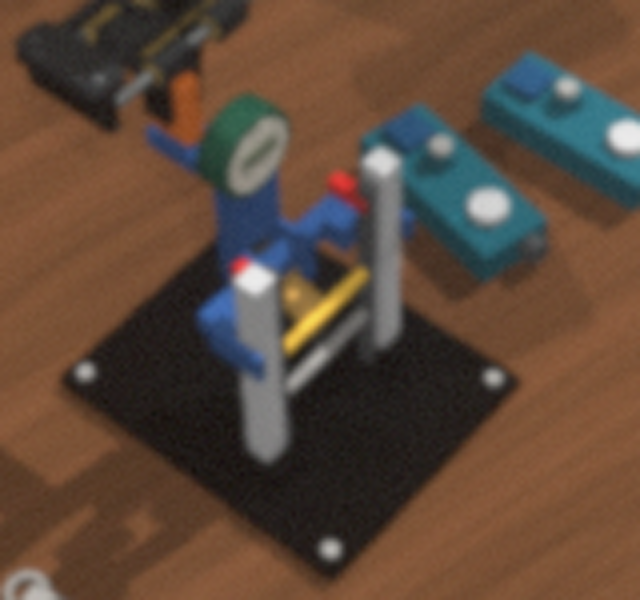

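The scene crop shows the carriage raised, with the brass pawl at about (300,295), just behind the yellow rung (290–365, 345–275). The lugs at (345,190) and (240,268) are still clear of the shoulders. I keep raising slowly and watch the force.

Scaled: -0.012 m / 0.8 = -0.015, -0.011 m / 0.8 = -0.0138.

Request:
{"api": "play_rows", "payload": {
  "motion": [
    [[0,0,-0.0025,0,0,0],[0,0,-0.005,0,0,0],[0,0,-0.0075,0,0,0],[0,0,-0.01,0,0,0],[0,0,-0.0125,0,0,0],[0,0,-0.0138,0,0,0],[0,0,-0.015,0,0,0],[0,0,-0.015,0,0,0]]
  ]
}}

```text
time_s: 7.02
position: [0.5233, 0.0413, 0.274]
tcp_rot: [[0.974, 0.227, 0.001], [0.227, -0.974, 0.0], [0.001, -0.0, -1.0]]
force: [4.8, 2.3, -7.3]
opening: 0.184
grasp_force: 30.0
```

```bash
python3 - <<'E'
from rig import bot, imaging, finder
from h import *
f=[]
W=imaging.capture("scene")
for i in range(4):
    imaging.capture("wrist");s=bot.read_state();f.append(s["force"])
print(s["time_s"],s["position"],np.round(f,1).tolist())
cv2.imwrite("pics/s3.png",cv2.resize(W["frame"][155:225,215:275][...,::-1],(514,600),interpolation=cv2.INTER_CUBIC))
E
```

```text
7.2667 [0.52330581 0.04132044 0.27399666] [[4.5, 2.4, -7.4], [5.4, 2.5, -7.2], [4.5, 2.9, -7.3], [4.2, 3.5, -7.2]]
```

View pics/s3.png

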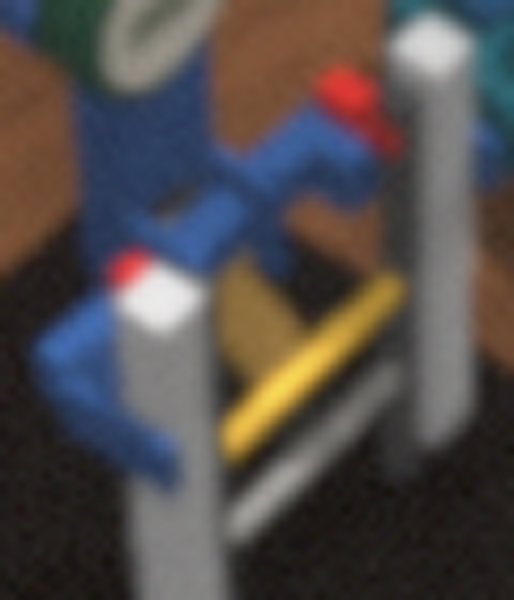

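The pawl now lies tilted behind the yellow rung at about (260,320), and the right shoulder is close under its lug at (350,95). From here I go in small steps.

Scaled: -0.002 m / 0.8 = -0.0025, -0.0015 m / 0.8 = -0.0019.

Request:
{"api": "play_rows", "payload": {
  "motion": [
    [[0,0,-0.0006,0,0,0],[0,0,-0.0013,0,0,0],[0,0,-0.0019,0,0,0],[0,0,-0.0025,0,0,0],[0,0,-0.0025,0,0,0]]
  ]
}}

```text
time_s: 7.68
position: [0.5233, 0.0413, 0.2758]
tcp_rot: [[0.974, 0.227, 0.001], [0.227, -0.974, 0.001], [0.001, -0.0, -1.0]]
force: [4.5, 2.2, -8.2]
opening: 0.182
grasp_force: 30.0
```

Scaled: -0.002 m / 0.8 = -0.0025, -0.001 m / 0.8 = -0.0013.

Request:
{"api": "play_rows", "payload": {
  "motion": [
    [[0,0,-0.0006,0,0,0],[0,0,-0.0013,0,0,0],[0,0,-0.0019,0,0,0],[0,0,-0.0025,0,0,0],[0,0,-0.0025,0,0,0]]
  ]
}}

```text
time_s: 8.1
position: [0.5233, 0.0413, 0.2778]
tcp_rot: [[0.974, 0.227, 0.001], [0.227, -0.974, 0.001], [0.001, -0.0, -1.0]]
force: [5.0, 3.1, -7.6]
opening: 0.181
grasp_force: 30.0
```

Scaled: -0.002 m / 0.8 = -0.0025, -0.001 m / 0.8 = -0.0013.

Request:
{"api": "play_rows", "payload": {
  "motion": [
    [[0,0,-0.0006,0,0,0],[0,0,-0.0013,0,0,0],[0,0,-0.0019,0,0,0],[0,0,-0.0025,0,0,0],[0,0,-0.0025,0,0,0]]
  ]
}}

```text
time_s: 8.52
position: [0.5233, 0.0413, 0.2798]
tcp_rot: [[0.974, 0.227, 0.001], [0.227, -0.974, 0.001], [0.001, -0.0, -1.0]]
force: [5.0, 2.3, -8.1]
opening: 0.177
grasp_force: 30.0
```

```bash
python3 - <<'E'
from rig import bot, imaging, finder
from h import *
W=imaging.capture("scene");s=bot.read_state();print(s["position"],s["force"])
V=imaging.capture("wrist")
a=cv2.resize(W["frame"][155:225,215:275][...,::-1],(385,450),interpolation=cv2.INTER_CUBIC)
b=cv2.resize(V["frame"][:220,140:360][...,::-1],(415,450))
cv2.imwrite("pics/s4.png",np.hstack([a,b]))
E
```

```text
[0.52330092 0.04132941 0.27983465] [ 4.00157454  2.89400541 -6.62690867]
```

View pics/s4.png

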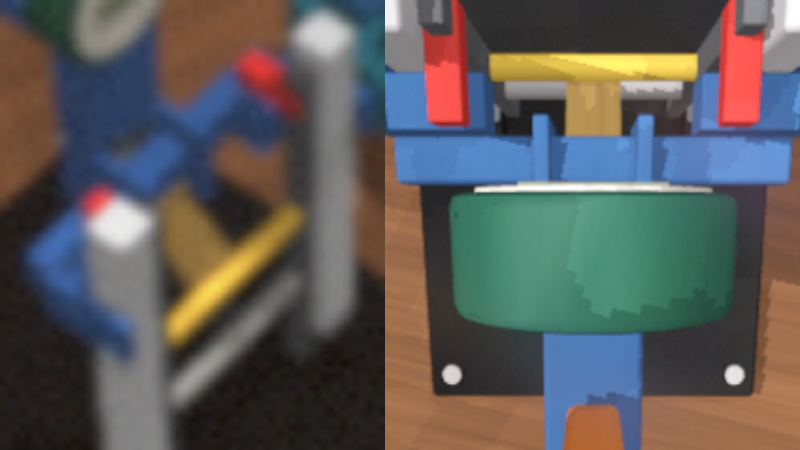

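The pawl is still tilted: its brass body at (200,240) in the left half reaches down behind the yellow rung. I continue upward.

Scaled: -0.002 m / 0.8 = -0.0025, -0.0015 m / 0.8 = -0.0019.

Request:
{"api": "play_rows", "payload": {
  "motion": [
    [[0,0,-0.0006,0,0,0],[0,0,-0.0013,0,0,0],[0,0,-0.0019,0,0,0],[0,0,-0.0025,0,0,0],[0,0,-0.0025,0,0,0]]
  ]
}}

```text
time_s: 9.03
position: [0.5233, 0.0413, 0.2818]
tcp_rot: [[0.974, 0.227, 0.001], [0.227, -0.974, 0.001], [0.001, -0.0, -1.0]]
force: [4.5, 3.1, -7.3]
opening: 0.179
grasp_force: 30.0
```

Scaled: -0.0015 m / 0.8 = -0.0019, -0.001 m / 0.8 = -0.0013.

Request:
{"api": "play_rows", "payload": {
  "motion": [
    [[0,0,-0.0006,0,0,0],[0,0,-0.0013,0,0,0],[0,0,-0.0019,0,0,0],[0,0,-0.0019,0,0,0]]
  ]
}}

```text
time_s: 9.37
position: [0.5233, 0.0413, 0.2833]
tcp_rot: [[0.974, 0.227, 0.001], [0.227, -0.974, 0.001], [0.001, -0.0, -1.0]]
force: [4.1, 1.9, -7.9]
opening: 0.183
grasp_force: 30.0
```

```bash
cat > pic.py <<'E'
from rig import bot, imaging, finder
from h import *
import sys
W=imaging.capture("scene");s=bot.read_state();print(s["position"],s["force"])
V=imaging.capture("wrist")
a=cv2.resize(W["frame"][155:225,215:275][...,::-1],(385,450),interpolation=cv2.INTER_CUBIC)
b=cv2.resize(V["frame"][:220,140:360][...,::-1],(415,450))
cv2.imwrite(sys.argv[1],np.hstack([a,b]))
# brass pixels in front of / beyond the yellow rung
for n,d in(("scene",W),("wrist",V)):
    h=cv2.cvtColor(d["frame"],cv2.COLOR_RGB2HSV)
    h=h[155:225,215:275] if n=="scene" else h[:110,140:360]
    m=cv2.inRange(h,(12,70,60),(23,200,205)); print(n,int((m>0).sum()))
E
python3 pic.py pics/s5.png
```

```text
[0.52327657 0.0413128  0.28332248] [ 6.02954226  2.00050717 -7.44251777]
scene 579
wrist 1938
```

View pics/s5.png

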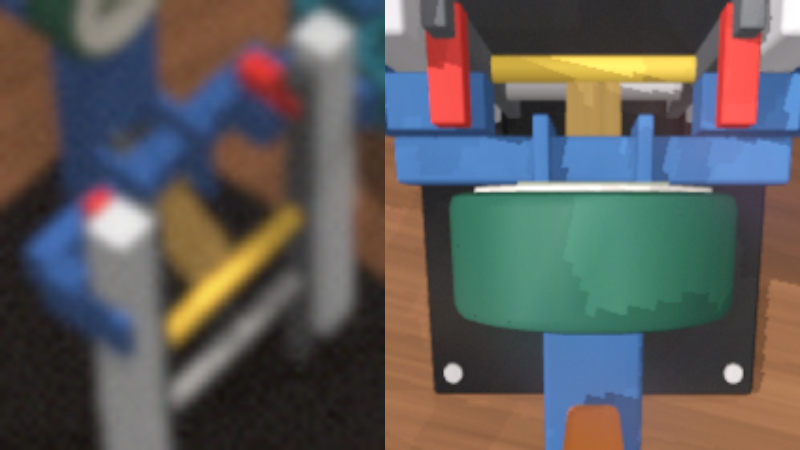

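The pawl is still tilted behind the rung and there is no lug contact yet. I continue in 1–1.5 mm steps.

Scaled: -0.0015 m / 0.8 = -0.0019, -0.001 m / 0.8 = -0.0013.

Request:
{"api": "play_rows", "payload": {
  "motion": [
    [[0,0,-0.0006,0,0,0],[0,0,-0.0013,0,0,0],[0,0,-0.0019,0,0,0],[0,0,-0.0019,0,0,0]]
  ]
}}

```text
time_s: 9.8
position: [0.5233, 0.0413, 0.2848]
tcp_rot: [[0.974, 0.227, 0.001], [0.227, -0.974, 0.001], [0.001, -0.0, -1.0]]
force: [5.1, 2.9, -7.8]
opening: 0.184
grasp_force: 30.0
```

```bash
python3 pic.py pics/s6.png
```

```text
[0.52330856 0.04131894 0.28481561] [ 5.2967546   2.66883835 -7.54192004]
scene 574
wrist 1924
```

Scaled: -0.0015 m / 0.8 = -0.0019, -0.001 m / 0.8 = -0.0013.

Request:
{"api": "play_rows", "payload": {
  "motion": [
    [[0,0,-0.0006,0,0,0],[0,0,-0.0013,0,0,0],[0,0,-0.0019,0,0,0],[0,0,-0.0019,0,0,0]]
  ]
}}

```text
time_s: 10.23
position: [0.5233, 0.0413, 0.2863]
tcp_rot: [[0.974, 0.227, 0.001], [0.227, -0.974, 0.001], [0.001, -0.0, -1.0]]
force: [6.5, 3.1, -7.6]
opening: 0.184
grasp_force: 30.0
```

```bash
python3 pic.py pics/s7.png
```

```text
[0.52328584 0.04132274 0.28632398] [ 4.44306407  1.75673259 -7.68234643]
scene 582
wrist 1617
```

View pics/s7.png

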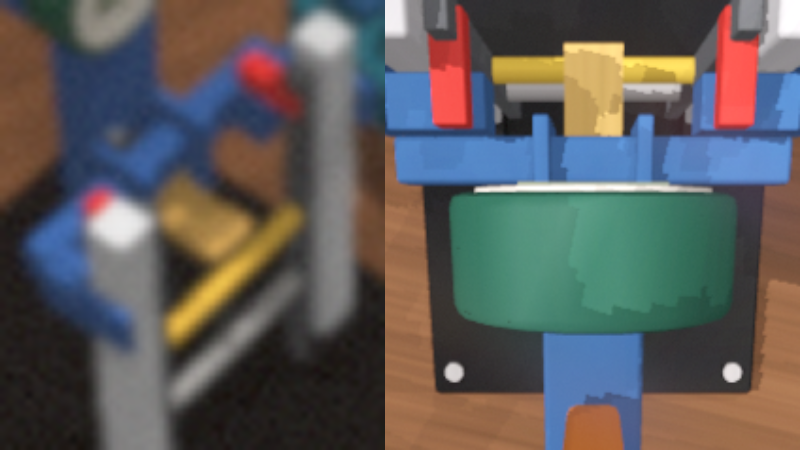

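The pawl has clicked out: in the wrist half its brass nose at (595,88) now lies over the yellow rung. It should rest 17–18.5 mm lower, at TCP z of about 0.268–0.269.

Request:
{"api": "play_rows", "payload": {
  "motion": [
    [[0,0,0.0013,0,0,0],[0,0,0.0038,0,0,0],[0,0,0.0069,0,0,0],[0,0,0.01,0,0,0],[0,0,0.0131,0,0,0],[0,0,0.0163,0,0,0],[0,0,0.0181,0,0,0],[0,0,0.0188,0,0,0]]
  ]
}}

```text
time_s: 11.0
position: [0.5233, 0.0413, 0.2712]
tcp_rot: [[0.974, 0.227, 0.001], [0.227, -0.974, 0.0], [0.001, -0.0, -1.0]]
force: [4.3, 2.9, -6.1]
opening: 0.179
grasp_force: 30.0
```

Scaled: 0.001 m / 0.8 = 0.0013, 0.0007 m / 0.8 = 0.0009.

Request:
{"api": "play_rows", "payload": {
  "motion": [
    [[0,0,0.0003,0,0,0],[0,0,0.0005,0,0,0],[0,0,0.0009,0,0,0],[0,0,0.0013,0,0,0],[0,0,0.0013,0,0,0]]
  ]
}}

```text
time_s: 11.42
position: [0.5233, 0.0413, 0.2704]
tcp_rot: [[0.974, 0.227, 0.001], [0.227, -0.974, 0.0], [0.001, -0.0, -1.0]]
force: [4.3, 3.3, -6.5]
opening: 0.182
grasp_force: 30.0
```

Scaled: 0.0008 m / 0.8 = 0.001, 0.0006 m / 0.8 = 0.0008.

Request:
{"api": "play_rows", "payload": {
  "motion": [
    [[0,0,0.0004,0,0,0],[0,0,0.0008,0,0,0],[0,0,0.001,0,0,0],[0,0,0.001,0,0,0]]
  ]
}}

```text
time_s: 11.75
position: [0.5233, 0.0413, 0.2696]
tcp_rot: [[0.974, 0.227, 0.001], [0.227, -0.974, 0.0], [0.001, -0.0, -1.0]]
force: [3.7, 4.4, -6.0]
opening: 0.183
grasp_force: 30.0
```

Scaled: 0.0005 m / 0.8 = 0.0006, 0.0004 m / 0.8 = 0.0005.

Request:
{"api": "play_rows", "payload": {
  "motion": [
    [[0,0,0.0003,0,0,0],[0,0,0.0005,0,0,0],[0,0,0.0006,0,0,0],[0,0,0.0006,0,0,0]]
  ]
}}

```text
time_s: 12.08
position: [0.5233, 0.0413, 0.2691]
tcp_rot: [[0.974, 0.227, 0.001], [0.227, -0.974, 0.001], [0.001, -0.0, -1.0]]
force: [4.2, 3.2, -6.5]
opening: 0.182
grasp_force: 30.0
```

Scaled: 0.0005 m / 0.8 = 0.0006, 0.0004 m / 0.8 = 0.0005.

Request:
{"api": "play_rows", "payload": {
  "motion": [
    [[0,0,0.0003,0,0,0],[0,0,0.0005,0,0,0],[0,0,0.0006,0,0,0],[0,0,0.0006,0,0,0]]
  ]
}}

```text
time_s: 12.42
position: [0.5233, 0.0413, 0.2688]
tcp_rot: [[0.974, 0.227, 0.001], [0.227, -0.974, 0.0], [0.001, -0.0, -1.0]]
force: [4.8, 3.6, -4.8]
opening: 0.185
grasp_force: 30.0
```

Scaled: 0.0003 m / 0.8 = 0.0004, 0.0002 m / 0.8 = 0.0003.

Request:
{"api": "play_rows", "payload": {
  "motion": [
    [[0,0,0.0003,0,0,0],[0,0,0.0004,0,0,0],[0,0,0.0004,0,0,0],[0,0,0.0004,0,0,0]]
  ]
}}

```text
time_s: 12.75
position: [0.5233, 0.0413, 0.2686]
tcp_rot: [[0.974, 0.228, 0.001], [0.228, -0.974, 0.0], [0.001, -0.0, -1.0]]
force: [2.4, 4.3, -0.1]
opening: 0.178
grasp_force: 30.0
```

The wrist force has fallen from 6.5 N to about 0, so the pawl carries the weight. I release now.

Request:
{"api": "play_rows", "payload": {
  "motion": [
    [[0,0,0,0,0,0],[0,0,0,0,0,0],[0,0,0,0,0,0],[0,0,0,0,0,0],[0,0,0,0,0,0],[0,0,0,0,0,0],[0,0,0,0,0,0],[0,0,0,0,0,0]]
  ],
  "fingers": 0.05
}}

```text
time_s: 13.42
position: [0.523, 0.041, 0.2679]
tcp_rot: [[0.974, 0.228, -0.0], [0.228, -0.974, -0.0], [-0.0, 0.0, -1.0]]
force: [-0.9, 0.6, -0.3]
opening: 0.561
grasp_force: 0.0
```

Scaled: -0.07 m / 0.8 = -0.0875, -0.064 m / 0.8 = -0.08.

Request:
{"api": "play_rows", "payload": {
  "motion": [
    [[0,0,-0.005,0,0,0],[0,0,-0.015,0,0,0],[0,0,-0.03,0,0,0],[0,0,-0.0475,0,0,0],[0,0,-0.065,0,0,0],[0,0,-0.08,0,0,0],[0,0,-0.0875,0,0,0],[0,0,-0.0875,0,0,0]]
  ]
}}

```text
time_s: 14.08
position: [0.524, 0.041, 0.3401]
tcp_rot: [[0.974, 0.228, 0.004], [0.228, -0.974, -0.001], [0.004, 0.002, -1.0]]
force: [-0.2, -0.6, -1.4]
opening: 0.574
grasp_force: 0.0
```

```bash
python3 pic.py pics/s8.png
```

```text
[0.52336797 0.04108914 0.33888109] [ 0.23925095 -0.21529569 -0.28496206]
scene 582
wrist 3667
```

View pics/s8.png

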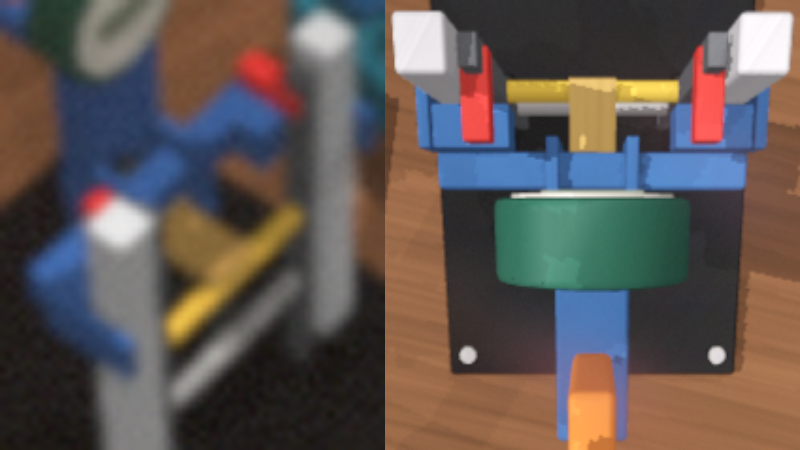

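The pawl nose at (592,90) lies on top of the yellow rung, the carriage has held its height, and the gripper is clear of it.

```bash
python3 -c "
from rig import bot
print(bot.hand_in())"
```

```text
the job is handed in; nothing more can be done
None
```

The carriage rests on the yellow rung by its pawl and the gripper has let go and moved clear; I handed the job in at about 14 s, and no verdict came back.

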